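Make up a connector kit on the harness bench

TASK

Make up the kit. First lift the loose lid off the metal cup and set it, knob up, flat in the round grey dish; then pour all six beads from the cup into the empty blue bin beside it and stand the empty cup back upright on its cork coaster. Once the beads are in the bin, fill the grey rack in sequence from the one-dot pocket upwards: each white connector housing goes, openings up and fully down, into the pocket with as many dots as the housing has openings, a pocket whose housing is missing staying empty; leave everything else on the bench alone.

Things in the scene. Friction and masses are not known exactly. Their poses are not given: they have to be found in the camera images.
- pocket1 (a point): Centre of the floor of the pocket with 1 dot, 6 mm above the bench; x across the row (dots on the -x side), y along it towards the one-dot end, z up. 16 mm deep, 36 mm wide (x), 34 mm long (y). Grey kit rack, fixed, 60 x 318 x 22 mm high: five pockets in a row along y, 8 mm walls between, black dots on the wide lip beside each.
- pocket2 (a point): Centre of the floor of the pocket with 2 dots, 6 mm above the bench; x across the row (dots on the -x side), y along it towards the one-dot end, z up. 16 mm deep, 36 mm wide (x), 44 mm long (y).
- pocket3 (a point): Centre of the floor of the pocket with 3 dots, 6 mm above the bench; x across the row (dots on the -x side), y along it towards the one-dot end, z up. 16 mm deep, 36 mm wide (x), 54 mm long (y).
- pocket4 (a point): Centre of the floor of the pocket with 4 dots, 6 mm above the bench; x across the row (dots on the -x side), y along it towards the one-dot end, z up. 16 mm deep, 36 mm wide (x), 64 mm long (y).
- pocket5 (a point): Centre of the floor of the pocket with 5 dots, 6 mm above the bench; x across the row (dots on the -x side), y along it towards the one-dot end, z up. 16 mm deep, 36 mm wide (x), 74 mm long (y).
- housing1: Loose white connector housing, a block 28 mm long (x) x 30 mm wide (y) x 40 mm high (z) with 1 dark wire opening on its top face; stands upright on the bench at the start. Origin in the centre of its underside. May be absent.
- housing2: Loose white connector housing, a block 38 mm long (x) x 30 mm wide (y) x 40 mm high (z) with 2 dark wire openings on its top face; stands upright on the bench at the start. Origin in the centre of its underside. May be absent.
- housing3: Loose white connector housing, a block 48 mm long (x) x 30 mm wide (y) x 40 mm high (z) with 3 dark wire openings on its top face; stands upright on the bench at the start. Origin in the centre of its underside. May be absent.
- housing4: Loose white connector housing, a block 58 mm long (x) x 30 mm wide (y) x 40 mm high (z) with 4 dark wire openings on its top face; stands upright on the bench at the start. Origin in the centre of its underside. May be absent.
- housing5: Loose white connector housing, a block 68 mm long (x) x 30 mm wide (y) x 40 mm high (z) with 5 dark wire openings on its top face; stands upright on the bench at the start. Origin in the centre of its underside. May be absent.
- cup: Round straight aluminium cup, 62 mm outside diameter, 80 mm high, wall 3 mm, inner floor 4 mm above its underside; holds six beads and stands on the coaster under its lid at the start. Origin in the centre of its underside, z up to its mouth.
- coaster: Round cork coaster fixed to the bench, 90 mm diameter, 4 mm thick. Origin in the centre of its underside.
- lid: Loose round aluminium lid lying on the cup: flange 68 mm diameter, 5 mm thick; below it a plug 48 mm diameter, 6 mm deep, which sits loosely in the cup's mouth; above it a black knob, 20 mm diameter, 24 mm high (its top 29 mm above the origin). Origin in the centre of the flange's underside, z up through the knob. Total mass about 50 g.
- holder: Shallow round grey dish fixed to the bench, the lid holder: 88 mm outside, 78 mm inside diameter, 16 mm high, inner floor 4 mm above the bench; with the lid seated in it, the lid's origin is 10 mm above the bench. Origin in the centre of its underside.
- bin: Open blue bin fixed to the bench, 140 x 140 x 60 mm high, wall 4 mm, empty at the start. Origin in the centre of its underside, x and y along its sides.
- bead1: Dark metal bead, a cylinder 16 mm diameter, 14 mm long, 12 g; in the cup at the start. Origin at its centre, z along its axis.
- bead2: Dark metal bead, a cylinder 16 mm diameter, 14 mm long, 12 g; in the cup at the start. Origin at its centre, z along its axis.
- bead3: Dark metal bead, a cylinder 16 mm diameter, 14 mm long, 12 g; in the cup at the start. Origin at its centre, z along its axis.
- bead4: Dark metal bead, a cylinder 16 mm diameter, 14 mm long, 12 g; in the cup at the start. Origin at its centre, z along its axis.
- bead5: Dark metal bead, a cylinder 16 mm diameter, 14 mm long, 12 g; in the cup at the start. Origin at its centre, z along its axis.
- bead6: Dark metal bead, a cylinder 16 mm diameter, 14 mm long, 12 g; in the cup at the start. Origin at its centre, z along its axis.
- tape: Bystander, not part of the job: roll of yellow tape, 90 mm diameter, 22 mm high, lying flat; origin in the centre of its underside.
- spool: Bystander, not part of the job: black spool, 70 mm diameter, 50 mm high; origin in the centre of its underside.
- cleaner: Bystander, not part of the job: white bottle, 50 mm diameter, 120 mm high; origin in the centre of its underside.
Not all that is in view belongs to the job. Leave any orange look-alike of the housing1 alone.

How it is judged (in metres and radians):
On the way, in this order (a step that is already met when the one before it is completed fails the run):
1. the lid lies flat, knob up, in the dish (horizontal distance between lid and holder below 0.01 m and z of lid in the frame of holder below 0.014 m and angle between lid's own z axis and vertical below 0.12 rad), for 0.2 s.
2. all six beads are in the blue bin (x of bead1 in the frame of bin between -0.068 and 0.068 m and y of bead1 in the frame of bin between -0.068 and 0.068 m and z of each of bead1, bead2, bead3, bead4, bead5, bead6 in the frame of bin below 0.055 m and x of bead2 in the frame of bin between -0.068 and 0.068 m and y of bead2 in the frame of bin between -0.068 and 0.068 m and x of bead3 in the frame of bin between -0.068 and 0.068 m and y of bead3 in the frame of bin between -0.068 and 0.068 m and x of bead4 in the frame of bin between -0.068 and 0.068 m and y of bead4 in the frame of bin between -0.068 and 0.068 m and x of bead5 in the frame of bin between -0.068 and 0.068 m and y of bead5 in the frame of bin between -0.068 and 0.068 m and x of bead6 in the frame of bin between -0.068 and 0.068 m and y of bead6 in the frame of bin between -0.068 and 0.068 m), for 0.2 s.
3. the housing with one opening is upright and fully down in the pocket with one dot (horizontal distance between housing1 and pocket1 below 0.008 m and z of housing1 in the frame of pocket1 below 0.006 m and angle between housing1's own z axis and vertical below 0.12 rad), for 0.2 s.
4. the housing with two openings is upright and fully down in the pocket with two dots (horizontal distance between housing2 and pocket2 below 0.008 m and z of housing2 in the frame of pocket2 below 0.006 m and angle between housing2's own z axis and vertical below 0.12 rad), for 0.2 s.
5. the housing with three openings is upright and fully down in the pocket with three dots (horizontal distance between housing3 and pocket3 below 0.008 m and z of housing3 in the frame of pocket3 below 0.006 m and angle between housing3's own z axis and vertical below 0.12 rad), for 0.2 s.
6. the housing with four openings is upright and fully down in the pocket with four dots (horizontal distance between housing4 and pocket4 below 0.008 m and z of housing4 in the frame of pocket4 below 0.006 m and angle between housing4's own z axis and vertical below 0.12 rad), for 0.2 s.
7. the housing with five openings is upright and fully down in the pocket with five dots (horizontal distance between housing5 and pocket5 below 0.008 m and z of housing5 in the frame of pocket5 below 0.006 m and angle between housing5's own z axis and vertical below 0.12 rad), for 0.2 s.
At the end, for the whole second after the job is handed in: Lid knob up and flat in the dish (centre within 10 mm); all six beads inside the bin; cup upright on the coaster (centre within 20 mm); every housing present upright, on the floor of its own pocket (centre within 8 mm, tilt under 0.12 rad); all at rest and released (all of step 1 and all of step 2 and all of step 3 and all of step 4 and all of step 5 and all of step 6 and all of step 7 and horizontal distance between cup and coaster below 0.02 m and z of cup in the frame of coaster below 0.009 m and angle between cup's own z axis and vertical below 0.1 rad and linear speed of each of cup, housing1, housing2, housing3, housing4, housing5 below 0.02 m/s); the robot touches nothing.
It fails at once if the tape roll is shoved more than 5 cm from its place (distance of tape from where it was at the start of the episode above 0.05 m).
It fails at once if the spool is shoved more than 5 cm from its place (distance of spool from where it was at the start of the episode above 0.05 m).
It fails at once if the bottle is shoved more than 5 cm from its place (distance of cleaner from where it was at the start of the episode above 0.05 m).
Of housing1, housing2, housing3, housing4, housing5 only 3 to 5 are there at a start; the rules pass over those that are not, and their reading is None.
At some moment in a run one of housing1, housing2, housing3, housing4, housing5 may be knocked a few centimetres aside while the robot is not near it.
It also fails if it takes over 210 s, if anything falls off the work surface, if the arm or the gripper's body presses on something with over 40 N, if the wrist force passes 120 N, or if a joint passes its speed limit or range.

ROBOT

A 6-joint arm with a two-finger parallel gripper is mounted at the origin on the work surface. World frame = base frame: x ahead of the robot, y to its left, z up, the work surface at z = 0. Lengths are in mm, angles in rad, forces in N, time in s.
With the tool pointing down it reaches from about 275 to 725 mm from the base axis. Payload 15.9 kg.
Tool frame: the origin (TCP) lies at the very end of the fingers, on their centre line; the grasp point (between the pads) lies 19 mm behind it (manip.grasp_offset is the distance from the TCP to the grasp point, in mm); z points along the fingers, y is the line along which they close (so a half turn about z gives the same grasp; the last joint's range is limited). The gripper opens to 85 mm and grips with 20 to 120 N. Pads are 22 mm wide; open, the fingers measure 114 mm over their backs; the gripper's body (76 mm by 85 mm) begins 54 mm behind the grasp point. The pads swing forward as they close: fully open they stand 13 mm farther back than shut.
Start: joints at [-1.213, 0.213, -0.034, 1.323, 0, 1.571], TCP at [175.1, -468.322, 231.306] pointing down, gripper open.
Joint ranges: [-2.98, 2.98], [-0.74, 1.72], [-1.14, 1.35], [-2.1, 2.04], [-1.57, 1.44], [-3.14, 3.14]. Speed limits (rad/s): [1.89, 1.89, 2.39, 2.57, 3.14, 3.14].

INTERFACE

Orientations are given as a rotation vector (axis times angle).
In Python, from rig import manip gives the robot as it stands. Calls block until the motion is done:
- manip.reach(position, orientation): joint-space move of the TCP to a pose.
- manip.servo_line(position, frame=None, max_speed=150, stop_force=None): straight line of the TCP; frame=None keeps the orientation; max_speed is the mean speed in mm/s. With stop_force (N) it stops when the force on the tool has changed by that much, and returns True; else False.
- manip.movej(angles): joint-space move.
- manip.command_gripper(opening, strength=None): finger opening in mm; strength is the grip in N (None keeps the last); returns when the fingers have stopped.
- manip.sleep(seconds).
- manip.solve_ik(position, orientation): joint angles nearest the present ones, or None.
- manip.get_state(): the state.
- manip.read_camera(name): name is "scene" or "side" or "wrist"; returns a dict with "pixels" (384x512x3 uint8, red, green, blue), "fx", "fy", "cx", "cy" (pixels), "rvec" (rotation vector, rad) and "tvec" (3), from world to camera coordinates, as OpenCV has them. Camera axes: x right, y down, z forward; pixel columns grow to the right and rows downward; lengths in mm; the calibration is good to about 2 mm. A picture is of the moment at which its call begins. There is no depth.
A pose or a line that the arm cannot do raises manip.Unreachable and nothing moves.
- manip.finish_job(): hands the job in; it is judged then, once.
Trained networks look in a picture, given as the dict that the camera call returned (one of the last four; its "shot" number tells which), for a name from the list of things; names that differ only in an ending like _2 or _b are one class to them, and where a whole thing is asked for, a point or a joint stands for the part that bears it (a point fixed in the world has none). Each returns a list of dicts, best first, with "p" (0 to 1); they miss things now and then, are a little off and sometimes report something else, mostly with a low value. They report only what shows in the picture. A call takes as long as a camera call. They do not tell look-alikes from the thing itself.
- manip.search_frame(picture, target): "pixel" ([row, column] in pixels, amid what is visible of it).
The state is a dict: "t": time; "joint_pos": joint angles; "dq": joint speeds; "joint_torque": joint torques, N m; "tool_pos": TCP position; "orientation": TCP orientation; "contact_force": force on the tool from outside, world axes, zero at the start; "moment": the same for the moment, N m; "gripper_width": finger opening in mm; "gripper_force": force on a finger pad.
Only numpy, scipy, OpenCV 4.12 (cv2) and the standard library are available. Lean on these libraries where they do the work, as an engineer would, in place of code of your own. Each camera call takes 0.05 s, during which the arm holds its last target. There are 200 camera calls.

## Working session

There is one attempt and no reset: what is moved stays moved. The work goes in short steps, each a Python script; the robot and the scene stay as the last script left them, time stands still between calls to the robot, and variables do not carry over. Pictures are saved under pics/ and viewed, at most 14 in all, crops included, and the job is handed in when it is done.

```bash
ls; mkdir -p pics; cat > h.py <<'E'
import numpy as np, cv2
from rig import manip
def save(p,name): cv2.imwrite('pics/'+name,p["pixels"][:,:,::-1])
def ray(p,px):
    R,_=cv2.Rodrigues(np.array(p["rvec"],float)); t=np.array(p["tvec"],float).ravel()
    d=R.T@np.array([(px[1]-p["cx"])/p["fx"],(px[0]-p["cy"])/p["fy"],1.]); return -R.T@t,d
def onz(p,px,z):
    o,d=ray(p,px); return (o+d*(z-o[2])/d[2])
def proj(p,X):
    K=np.array([[p["fx"],0,p["cx"]],[0,p["fy"],p["cy"]],[0,0,1.]])
    q,_=cv2.projectPoints(np.array(X,float).reshape(-1,3),np.array(p["rvec"],float),np.array(p["tvec"],float),K,None)
    return q.reshape(-1,2)[:,::-1]
def down(a):
    # tool z down; tool y (closing line) at world angle a
    y=np.array([np.cos(a),np.sin(a),0]); z=np.array([0,0,-1.]); x=np.cross(y,z)
    return cv2.Rodrigues(np.stack([x,y,z],1))[0].ravel()
E
python3 - <<'E'
from h import *
a=manip.read_camera("scene"); b=manip.read_camera("side")
save(a,"scene0.png"); save(b,"side0.png")
for n,p in(("scene",a),("side",b)):
    o,_=ray(p,[0,0]); print(n,o.round(),p["fx"])
    for t in "pocket1 pocket3 pocket5 housing1 housing2 housing3 housing4 housing5 cup coaster lid holder bin tape spool cleaner".split():
        print(t,[(np.round(r["pixel"]).tolist(),round(r["p"],2)) for r in manip.search_frame(p,t)])
print(manip.get_state()["orientation"],down(0),down(np.pi/2))
E
```

```text
pics
scene [1168. -530.  690.] 386.5374131398502
pocket1 [([220.0, 286.0], 0.6)]
pocket3 [([220.0, 286.0], 0.6)]
pocket5 [([220.0, 286.0], 0.6)]
housing1 [([187.0, 241.0], 0.83), ([159.0, 288.0], 0.67), ([156.0, 312.0], 0.59), ([177.0, 266.0], 0.51), ([148.0, 325.0], 0.44), ([230.0, 176.0], 0.18)]
housing2 [([187.0, 241.0], 0.83), ([159.0, 288.0], 0.67), ([156.0, 312.0], 0.59), ([177.0, 266.0], 0.51), ([148.0, 325.0], 0.44), ([230.0, 176.0], 0.18)]
housing3 [([187.0, 241.0], 0.83), ([159.0, 288.0], 0.67), ([156.0, 312.0], 0.59), ([177.0, 266.0], 0.51), ([148.0, 325.0], 0.44), ([230.0, 176.0], 0.18)]
housing4 [([187.0, 241.0], 0.83), ([159.0, 288.0], 0.67), ([156.0, 312.0], 0.59), ([177.0, 266.0], 0.51), ([148.0, 325.0], 0.44), ([230.0, 176.0], 0.18)]
housing5 [([187.0, 241.0], 0.83), ([159.0, 288.0], 0.67), ([156.0, 312.0], 0.59), ([177.0, 266.0], 0.51), ([148.0, 325.0], 0.44), ([230.0, 176.0], 0.18)]
cup [([214.0, 188.0], 0.93), ([194.0, 179.0], 0.54), ([228.0, 176.0], 0.24)]
coaster [([230.0, 173.0], 0.56)]
lid [([192.0, 181.0], 0.66)]
holder [([216.0, 186.0], 0.59), ([272.0, 186.0
[... 749 characters left out ...]
.62), ([243.0, 289.0], 0.49)]
housing4 [([279.0, 288.0], 0.83), ([334.0, 255.0], 0.77), ([220.0, 311.0], 0.72), ([300.0, 265.0], 0.62), ([243.0, 289.0], 0.49)]
housing5 [([279.0, 288.0], 0.83), ([334.0, 255.0], 0.77), ([220.0, 311.0], 0.72), ([300.0, 265.0], 0.62), ([243.0, 289.0], 0.49)]
cup [([170.0, 317.0], 0.55)]
coaster [([180.0, 326.0], 0.74)]
lid [([157.0, 323.0], 0.76)]
holder [([147.0, 277.0], 0.85), ([222.0, 236.0], 0.56)]
bin [([219.0, 238.0], 0.69), ([128.0, 326.0], 0.61)]
tape [([326.0, 208.0], 0.65)]
spool [([142.0, 228.0], 0.83)]
cleaner [([292.0, 163.0], 0.63)]
[3.09143645e+00 5.58915918e-01 2.43639455e-05] [2.22144147 2.22144147 0.        ] [0.         3.14159265 0.        ]
```

View pics/scene0.png

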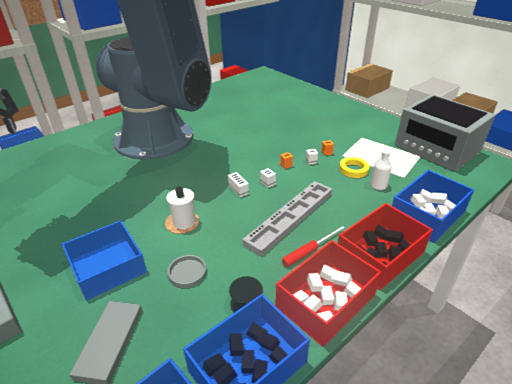

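View pics/side0.png

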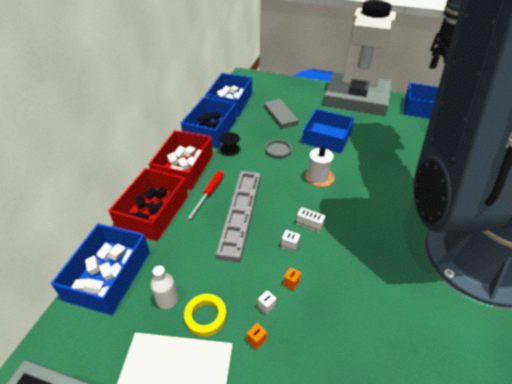

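The scene view shows three white housings at (row, col) (183,238), (177,268) and (156,312). Two orange look-alikes are at (160,287) and (148,328), and white parts sit in the bins at right. The cup with its lid is at (207,181), the dish at (270,187), the empty bin at (260,103) and the rack at (217,290). I'll take a close crop to count the openings and dots, and triangulate positions.

```bash
python3 - <<'E'
from h import *
a=cv2.imread('pics/scene0.png'); b=cv2.imread('pics/side0.png')
c=lambda i,r,q:cv2.resize(i[r[0]:r[1],q[0]:q[1]],None,fx=4,fy=4,interpolation=cv2.INTER_CUBIC)
A=c(a,(140,200),(220,340)); B=c(a,(180,255),(240,335)); C=c(b,(165,262),(210,330))
M=np.zeros((600,800,3),np.uint8)
M[:240,:480]=A; M[240:540,:380]=B
M[:388,480:800]=cv2.resize(C,(480,388))[:,:320]
cv2.imwrite('pics/m0.png',M)
a=manip.read_camera("scene"); b=manip.read_camera("side")
def tri(pa,pb):
    o1,d1=ray(a,pa);o2,d2=ray(b,pb)
    s=np.linalg.lstsq(np.stack([d1,-d2],1),o2-o1,rcond=None)[0]
    x,y=o1+s[0]*d1,o2+s[1]*d2; return ((x+y)/2).round(1),np.linalg.norm(x-y).round(1)
for n,p,q in [("hA",(187,241),(220,311)),("hB",(177,266),(243,289)),("hC",(156,312),(300,265)),("holder",(272,186),(147,277)),("lid",(192,181),(157,323)),("bin",(261,102),(128,326))]:
    print(n,*tri(p,q))
for n,q,z in [("or1",(279,288),20),("or2",(334,255),20),("tape",(326,208),10),("spool",(142,228),25),("cleaner",(292,163),50)]: print(n,onz(b,q,z).round())
E
```

```text
hA [447.2  31.4  15.8] 13.9
hB [476.  119.1  18.9] 10.0
hC [491.1 300.   25.8] 0.3
holder [ 617.4 -264.4   12.3] 0.3
lid [ 451.9 -158.7   92.8] 1.9
bin [ 477.4 -397.    32.3] 0.4
or1 [456. 228.  20.]
or2 [489. 379.  20.]
tape [593. 388.  10.]
spool [ 778. -223.   25.]
cleaner [706. 364.  50.]
```

View pics/m0.png

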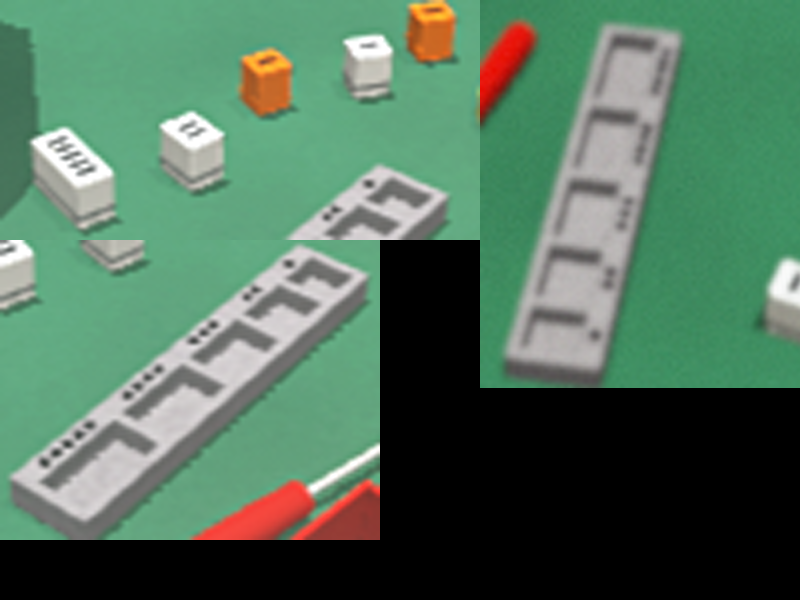

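Crop: the white housings read 1 (hC, at (156,312)), 2 (hB, at (177,268)) and 4 or 5 slits (hA, at (183,238)). The orange ones are decoys. The one-dot end of the rack is its +y end, and the dots lie on the side facing the robot. Next I'll survey with the wrist camera.

```bash
python3 - <<'E'
from h import *
def cyl(P,beta,roll,az=None):
    az=np.arctan2(P[1],P[0]) if az is None else az
    z=np.array([np.cos(az)*np.cos(beta),np.sin(az)*np.cos(beta),-np.sin(beta)])
    y=np.array([-np.sin(az),np.cos(az),0]); x=np.cross(y,z)
    y2=np.cos(roll)*y+np.sin(roll)*x
    return cv2.Rodrigues(np.stack([np.cross(y2,z),y2,z],1))[0].ravel()
for P in [(452,-159,60),(477,-397,160),(477,-397,200)]:
  for b in (0,15,30,45):
    print(P,b,[ (lambda q: None if q is None else q if isinstance(q,str) else np.round(q,2).tolist())(manip.solve_ik(P,cyl(P,np.radians(b),r))) for r in (0,np.pi)])
s=manip.get_state(); p=manip.read_camera("wrist"); o,_=ray(p,[0,0]); print(o,p["fx"],onz(p,[192,256],0),s["tool_pos"])
R=cv2.Rodrigues(s["orientation"])[0]; print("cam in tool",R.T@(o-s["tool_pos"]))
for n,xy in dict(lid=(440,-159),hA=(440,30),hB=(470,119),hC=(485,300),rk=(600,60)).items():
  for a in (0,np.pi/2): print(n,a,np.round(manip.solve_ik((*xy,330),down(a)) if manip.solve_ik((*xy,330),down(a)) is not None else [9],2))
E
```

```text
(452, -159, 60) 0 [None, None]
(452, -159, 60) 15 [None, None]
(452, -159, 60) 30 [None, None]
(452, -159, 60) 45 [None, None]
(477, -397, 160) 0 [None, None]
(477, -397, 160) 15 [None, None]
(477, -397, 160) 30 [None, None]
(477, -397, 160) 45 [[-0.69, -0.03, -0.87, -0.05, 0.0, 0.0], [-0.69, -0.03, -0.87, -0.05, 0.0, -3.14]]
(477, -397, 200) 0 [None, None]
(477, -397, 200) 15 [None, None]
(477, -397, 200) 30 [[-0.69, -0.07, -1.09, -0.5, 0.0, -0.0], [-0.69, -0.07, -1.09, -0.5, 0.0, -3.14]]
(477, -397, 200) 45 [[-0.69, -0.09, -0.8, 0.08, 0.0, 0.0], [-0.69, -0.09, -0.8, 0.08, 0.0, -3.14]]
[ 249.75482148 -440.43481162  374.68109117] 273.4332965933783 [ 135.43453689 -489.13654289    0.        ] [ 175.09696041 -468.32693105  231.29353721]
cam in tool [ 7.96999625e+01  1.75314696e-02 -1.43386446e+02]
lid 0 [-0.35  0.15  0.14  1.56  0.    1.22]
lid 1.5707963267948966 [-0.35  0.15  0.14  1.56  0.   -0.35]
hA 0 [0.07 0.1  0.08 1.55 0.   1.64]
hA 1.5707963267948966 [0.07 0.1  0.08 1.55 0.   0.07]
hB 0 [0.25 0.19 0.18 1.57 0.   1.82]
hB 1.5707963267948966 [0.25 0.19 0.18 1.57 0.   0.25]
hC 0 [0.55 0.38 0.45 1.63 0.   2.12]
hC 1.5707963267948966 [0.55 0.38 0.45 1.63 0.   0.55]
rk 0 [0.1  0.47 0.58 1.68 0.   1.67]
rk 1.5707963267948966 [0.1  0.47 0.58 1.68 0.   0.1 ]
```

```bash
cat >> h.py <<'E'
def tool(az,beta,roll=0.):
    z=np.array([np.cos(az)*np.cos(beta),np.sin(az)*np.cos(beta),-np.sin(beta)])
    y=np.array([-np.sin(az),np.cos(az),0]); x=np.cross(y,z)
    y2=np.cos(roll)*y+np.sin(roll)*x
    return np.stack([np.cross(y2,z),y2,z],1)
rv=lambda R: cv2.Rodrigues(R)[0].ravel()
E
python3 - <<'E'
from h import *
go=manip.grasp_offset; C=np.array([452,-159,54.]); 
D=np.radians
for b in (20,30,40,50,60):
  for az in range(-180,180,15):
   for ro in (0,180):
    R=tool(D(az),D(b),D(ro)); q=manip.solve_ik(C+R[:,2]*go,rv(R))
    q2=manip.solve_ik(C+[0,0,150]+R[:,2]*go,rv(R))
    if q is not None: 
        u=R.T@[0,0,1]
        # pour options at bin, cup grasp point above bin
        best=[]
        for b2 in range(-30,60,15):
          for az2 in range(-180,180,20):
            for r2 in range(-180,180,30):
              R2=tool(D(az2),D(b2),D(r2)); uz=(R2@u)
              if uz[2]<-.6:
                for zz in (200,):
                  q3=manip.solve_ik(np.array([477,-397,zz])-uz*25+R2[:,2]*go,rv(R2))
                  if q3 is not None: best.append((round(uz[2],2),b2,az2,r2,np.round(q3,1).tolist()))
        best.sort(key=lambda t:t[0])
        print(b,az,ro,np.round(q,2).tolist(),q2 is not None,len(best),best[:2])
E
```

```text
20 -135 0 [0.06, 1.16, 0.4, 1.93, -0.67, 2.85] False 38 [(np.float64(-0.94), 0, -100, -180, [-0.2, 0.7, -0.8, -1.5, -1.5, 3.1]), (np.float64(-0.94), 0, -80, -180, [-0.3, 0.7, -1.1, -1.7, -1.1, -3.1])]
20 -135 180 [0.06, 1.16, 0.4, 1.93, -0.67, -0.3] False 38 [(np.float64(-0.94), 0, -100, 0, [-0.2, 0.7, -0.8, -1.5, -1.5, 0.0]), (np.float64(-0.94), 0, -80, 0, [-0.3, 0.7, -1.1, -1.7, -1.1, 0.0])]
20 -120 0 [0.14, 1.04, 0.15, 1.72, -0.83, 2.73] True 38 [(np.float64(-0.94), 0, -100, -180, [-0.2, 0.7, -0.8, -1.5, -1.5, 3.1]), (np.float64(-0.94), 0, -80, -180, [-0.3, 0.7, -1.1, -1.7, -1.1, -3.1])]
20 -120 180 [0.14, 1.04, 0.15, 1.72, -0.83, -0.41] True 38 [(np.float64(-0.94), 0, -100, 0, [-0.2, 0.7, -0.8, -1.5, -1.5, 0.0]), (np.float64(-0.94), 0, -80, 0, [-0.3, 0.7, -1.1, -1.7, -1.1, 0.0])]
20 -105 0 [0.21, 0.91, -0.11, 1.44, -0.99, 2.55] True 38 [(np.float64(-0.94), 0, -100, -180, [-0.2, 0.7, -0.8, -1.5, -1.5, 3.1]), (np.float64(-0.94), 0, -80, -180, [-0.3, 0.7, -1.1, -1.7, -1.1, -3.1])]
20 -105 180 [0.21, 0.91, -0.11, 1.44, -0.99, -0.59] True 38 [(np.float64(-0.94), 0, -100, 0, [-0.2, 0.7
[... 714 characters left out ...]
3, -0.8, 0.29, -1.22, -1.51] True 38 [(np.float64(-0.94), 0, -100, 0, [-0.2, 0.7, -0.8, -1.5, -1.5, 0.0]), (np.float64(-0.94), 0, -80, 0, [-0.3, 0.7, -1.1, -1.7, -1.1, 0.0])]
20 30 0 [-0.96, 0.48, -0.99, -0.14, 1.21, -1.31] True 38 [(np.float64(-0.94), 0, -100, -180, [-0.2, 0.7, -0.8, -1.5, -1.5, 3.1]), (np.float64(-0.94), 0, -80, -180, [-0.3, 0.7, -1.1, -1.7, -1.1, -3.1])]
20 30 180 [-0.96, 0.48, -0.99, -0.14, 1.21, 1.83] True 38 [(np.float64(-0.94), 0, -100, 0, [-0.2, 0.7, -0.8, -1.5, -1.5, 0.0]), (np.float64(-0.94), 0, -80, 0, [-0.3, 0.7, -1.1, -1.7, -1.1, 0.0])]Traceback (most recent call last):
  File "<stdin>", line 19, in <module>
ValueError: time passes only in moves, steps and waits
```

```bash
python3 - <<'E'
from h import *
import pickle
D={}
for n,P in dict(w5=(560,-390,240),w4=(610,-220,240),w2=(640,60,240),w1=(540,75,240),w3=(550,270,240)).items():
    try: manip.reach(P,down(np.pi/2))
    except manip.Unreachable: print(n,"unreach"); continue
    manip.sleep(.2); p=manip.read_camera("wrist"); D[n]=p; save(p,n+".png")
    for t in dict(w5=["bin"],w4=["lid","holder","cup"],w2=["pocket1"],w1=["housing1"],w3=["housing1"])[n]:
        print(n,t,[(np.round(r["pixel"]).tolist(),round(r["p"],2),onz(p,r["pixel"],{"lid":113,"holder":10,"bin":30}.get(t,40))[:2].round().tolist()) for r in manip.search_frame(p,t)[:4]])
pickle.dump(D,open("D.pkl","wb")); print(manip.get_state()["t"])
M=np.vstack([np.hstack([D[a]["pixels"],D[b]["pixels"]]) for a,b in (("w1","w2"),("w4","w5"))])
cv2.imwrite("pics/m1.png",cv2.resize(M[:,:,::-1],(800,600),interpolation=cv2.INTER_AREA))
E
```

```text
w5 bin []
w4 lid [([26.0, 306.0], 0.93, [467.0, -174.0])]
w4 holder [([163.0, 224.0], 0.76, [610.0, -259.0])]
w4 cup [([56.0, 282.0], 0.85, [480.0, -187.0])]
w2 pocket1 [([161.0, 252.0], 0.85, [632.0, 60.0])]
w1 housing1 [([91.0, 377.0], 0.97, [449.0, 223.0]), ([121.0, 428.0], 0.85, [483.0, 289.0]), ([224.0, 242.0], 0.74, [620.0, 62.0]), ([88.0, 217.0], 0.65, [446.0, 34.0])]
w3 housing1 [([116.0, 346.0], 0.9, [487.0, 383.0]), ([83.0, 58.0], 0.82, [450.0, 43.0]), ([107.0, 134.0], 0.68, [477.0, 127.0]), ([115.0, 278.0], 0.57, [486.0, 301.0])]
8.4667
```

View pics/m1.png

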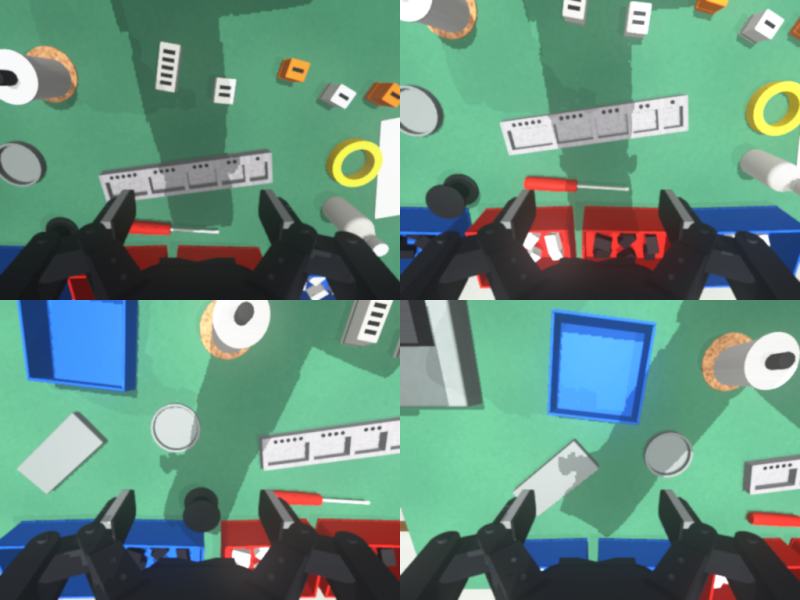

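Montage: w1 (top left) shows hA with about five slits near (65,168), hB with two near (90,225) and hC with one near (95,342). w2 (top right) shows the rack with the dots on the robot side. w4 and w5 show the dish, the cup and the empty bin. Now I'll measure precisely on rectified planes.

```bash
cat >> h.py <<'E'
def rect(p,z,x0,x1,y0,y1,s=2.):
    """top view of plane z: rows = x (mm*s from x0), cols = y (from y0)"""
    W=np.array([[x0,y0,z],[x1,y0,z],[x1,y1,z],[x0,y1,z]],float)
    src=proj(p,W)[:,::-1].astype(np.float32)
    dst=(np.array([[0,0],[0,x1-x0],[y1-y0,x1-x0],[y1-y0,0]])*s).astype(np.float32)
    H=cv2.getPerspectiveTransform(src,dst)
    return cv2.warpPerspective(p["pixels"],H,(int((y1-y0)*s),int((x1-x0)*s)))
def boxes(p,z,win,sel,amin,s=2.):
    im=rect(p,z,*win,s); m=sel(cv2.cvtColor(im,cv2.COLOR_RGB2HSV).astype(int)).astype(np.uint8)
    m=cv2.morphologyEx(m,cv2.MORPH_OPEN,np.ones((3,3))); m=cv2.morphologyEx(m,cv2.MORPH_CLOSE,np.ones((9,9)))
    out=[]
    for c in cv2.findContours(m,cv2.RETR_EXTERNAL,cv2.CHAIN_APPROX_NONE)[0]:
        if cv2.contourArea(c)<amin*s*s: continue
        b=cv2.boxPoints(cv2.minAreaRect(c))/s+[win[2],win[0]]; b=b[:,::-1]  # x,y
        e=[b[1]-b[0],b[2]-b[1]]; L=max(e,key=np.linalg.norm)
        a=np.degrees(np.arctan2(L[1],L[0]))%180
        out.append((b.mean(0).round(1).tolist(),np.round(sorted(map(np.linalg.norm,e)),1).tolist(),round(a,1),cv2.contourArea(c)/s/s))
    return out
grey=lambda h:(h[...,1]<50)&(h[...,2]>60)
white=lambda h:(h[...,1]<45)&(h[...,2]>175)
blue=lambda h:(abs(h[...,0]-108)<14)&(h[...,1]>120)
E
python3 - <<'E'
from h import *
import pickle
D=pickle.load(open("D.pkl","rb"))
for k in("w2","w4","w1"): print("rack",k,boxes(D[k],22,(480,700,-150,260),grey,8000))
for k in("w1","w3","w2"): print("hous",k,boxes(D[k],40,(400,540,-30,340),grey,300))
for k in("w5","w4"): print("bin",k,boxes(D[k],60,(370,600,-500,-300),blue,5000))
for k in("w5","w4"): print("dish",k,boxes(D[k],16,(540,690,-330,-200),grey,3000))
for k in("w5","w4"): print("lid",k,boxes(D[k],89,(380,540,-220,-100),grey,1000))
for k in("w5","w4"): print("knob",k,boxes(D[k],113,(380,540,-220,-100),lambda h:h[...,2]<50,150))
for k in("w5","w4"): print("coast",k,boxes(D[k],4,(380,540,-240,-80),lambda h:(h[...,0]<20)&(h[...,1]>80),500))
a=rect(D["w2"],22,540,700,-130,220,2.2); b=rect(D["w1"],40,410,540,-10,330,2.2)
M=np.zeros((600,800,3),np.uint8); M[:a.shape[0],:a.shape[1]]=a[:,:800]; M[300:300+b.shape[0],:b.shape[1]]=b[:600-300]
M=M[:,:,::-1].copy(); cv2.imwrite("pics/m2.png",M)
E
```

```text
rack w2 [([635.5, 54.4], [63.5, 319.7], np.float64(98.3), 19886.375)]
rack w4 [([639.2, 14.8], [67.2, 248.2], np.float64(98.2), 16050.0)]
rack w1 [([639.0, 55.0], [80.8, 319.7], np.float64(98.5), 21363.5)]
hous w1 [([483.9, 294.0], [34.7, 50.8], np.float64(63.4), 1521.125), ([477.4, 117.0], [33.6, 39.7], np.float64(174.4), 1266.0), ([443.9, 31.7], [34.1, 69.5], np.float64(170.5), 2278.625)]
hous w3 [([485.7, 302.8], [29.5, 32.9], np.float64(63.4), 929.0), ([478.4, 124.4], [39.9, 43.8], np.float64(84.6), 1635.5), ([445.9, 41.5], [53.1, 69.2], np.float64(170.4), 3477.375)]
hous w2 [([488.7, 292.9], [44.7, 47.9], np.float64(63.4), 1712.25), ([480.3, 116.2], [34.6, 45.6], np.float64(174.0), 1466.0), ([469.0, 27.4], [31.9, 34.0], np.float64(80.5), 932.625)]
bin w5 [([468.9, -387.8], [141.9, 142.2], np.float64(83.4), 19879.25)]
bin w4 [([482.0, -380.7], [118.2, 158.7], np.float64(83.7), 16985.5)]
dish w5 [([610.2, -259.8], [88.5, 88.5], np.float64(90.0), 6127.375)]
dish w4 [([611.8, -258.5], [86.0, 87.5], np.float64(0.0), 5930.25)]
lid w5 [([458.0, -175.8], [69.0, 88.5], np.float64(90.0), 4945.125)]
lid w4 [([469.0, -167.2], [57.0, 69.5], np.float64(90.0), 3346.5)]
knob w5 [([459.7, -160.3], [119.5, 159.5], np.float64(0.0), 8896.75)]
knob w4 [([413.5, -160.2], [67.0, 119.5], np.float64(90.0), 8006.5)]
coast w5 [([452.1, -181.6], [70.1, 88.5], np.float64(174.8), 2341.625)]
coast w4 [([478.1, -180.0], [38.0, 76.3], np.float64(59.3), 778.5)]
```

View pics/m2.png

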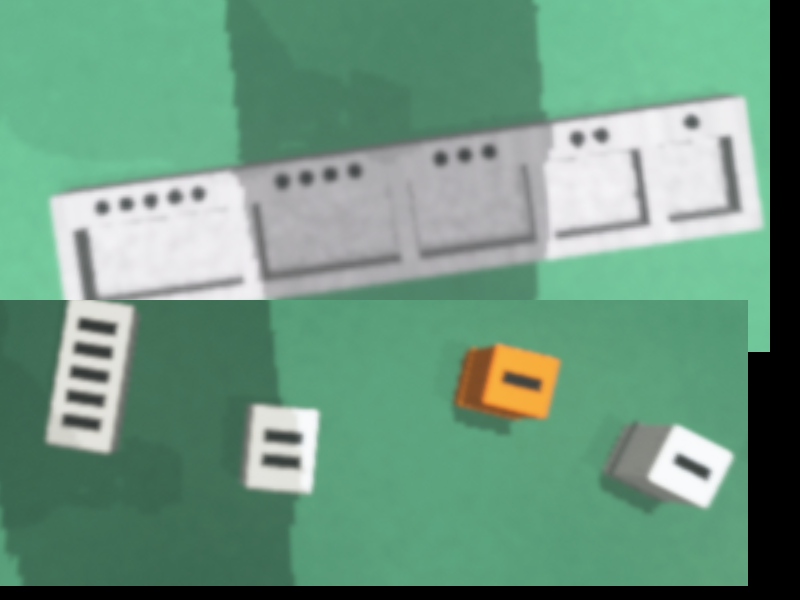

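Housing5, housing2 and housing1 are present; 3 and 4 are missing. Next is the lid: a nadir look, then grasp and place.

```bash
python3 - <<'E'
from h import *
manip.reach((532,-165,260),down(np.pi/2)); manip.sleep(.2)
p=manip.read_camera("wrist"); save(p,"lid1.png")
L=boxes(p,89,(390,520,-230,-100),lambda h:(h[...,1]<50)&(h[...,2]>120),1000); print(L)
print("coaster",boxes(p,4,(380,540,-240,-80),lambda h:(h[...,0]<20)&(h[...,1]>80),500))
im=rect(p,113,410,500,-210,-110,3); m=(im.max(2)<60).astype(np.uint8)
n,l,st,c=cv2.connectedComponentsWithStats(m); print([(st[i].tolist(),(c[i][1]/3+410,c[i][0]/3-210)) for i in range(1,n) if st[i][4]>500])
cv2.imwrite("pics/lid1b.png",np.hstack([rect(p,89,390,520,-230,-100,3)[:,:,::-1],cv2.resize(im,(390,390))[:,:,::-1]]))
E
```

```text
[([458.8, -167.5], [69.5, 70.0], np.float64(58.0), 3811.75)]
coaster []
[]
```

View pics/lid1b.png

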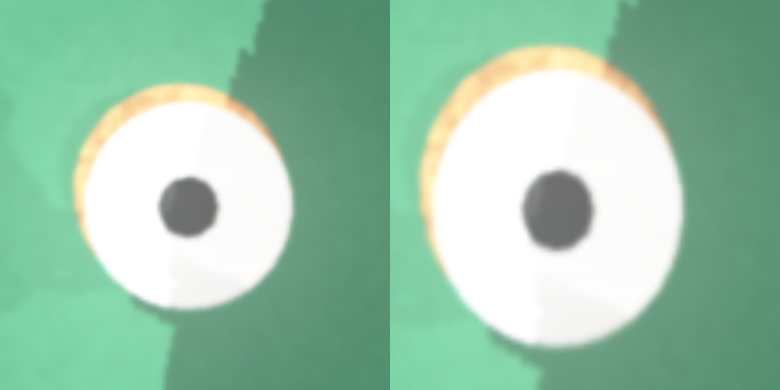

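The crop shows the lid flange centred at (458.8, -167.5), with the knob concentric and the cork showing around it. Grasping the knob.

```bash
python3 - <<'E'
from h import *
o=down(np.pi/2); L=(458.8,-167.5); H=(611,-259.2)
manip.command_gripper(60,40); manip.reach((*L,160),o)
print(manip.servo_line((*L,94),max_speed=80,stop_force=15))
manip.command_gripper(5,40); s=manip.get_state(); print(s["gripper_width"],s["gripper_force"],s["tool_pos"],s["contact_force"])
manip.servo_line((*L,190),max_speed=100)
s=manip.get_state(); print(s["gripper_width"],s["contact_force"])
manip.servo_line((*H,120),max_speed=200)
print(manip.servo_line((*H,28),max_speed=80,stop_force=8))
print(manip.servo_line((*H,19),max_speed=20,stop_force=5), manip.get_state()["tool_pos"],manip.get_state()["contact_force"])
manip.command_gripper(40); manip.sleep(.2)
manip.servo_line((*H,130),max_speed=150)
manip.reach((H[0]+60,H[1]-20,200),o); manip.sleep(.3)
p=manip.read_camera("wrist"); save(p,"lid2.png")
print(boxes(p,16,(540,690,-330,-200),grey,3000)); print(boxes(p,15,(560,660,-310,-210),white,1000))
b=manip.read_camera("side")
c1=rect(p,15,550,670,-320,-200,3)[:,:,::-1]; c2=cv2.resize(b["pixels"][110:200,250:370],(480,360))[:,:,::-1]
cv2.imwrite("pics/lid2b.png",np.hstack([c1,c2])); print(manip.get_state()["t"])
E
```

```text
False
18.35168514517569 38.88023793697357 [ 459.02529803 -167.54758288   94.42071757] [-0.81731828 -0.56741821  4.69961578]
18.101180433755342 [ 1.00058007  0.04712564 -0.19484714]
False
True [ 611.10291481 -259.23759094   20.43183696] [-0.95296896  0.72385385  8.36128588]
[([612.0, -259.0], [87.0, 87.0], np.float64(90.0), 5938.625)]
[([608.9, -263.8], [78.4, 79.4], np.float64(108.4), 4823.75)]
19.0917
```

View pics/lid2b.png

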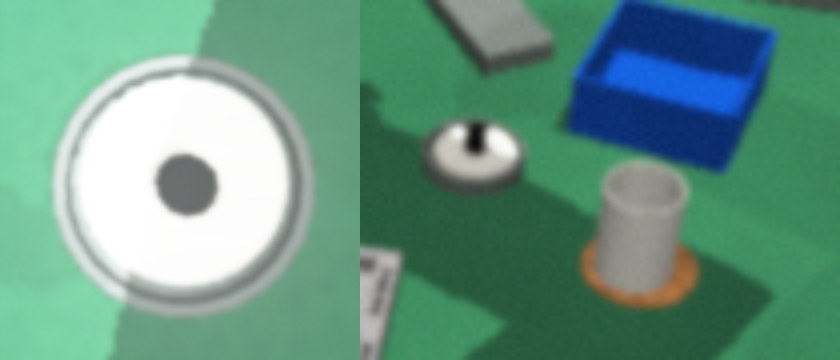

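The lid is seated flat in the dish and the open cup stands on the coaster. Checking the pour path with IK.

```bash
cat > pour.py <<'E'
from h import *
go=manip.grasp_offset; D=np.radians
C=np.array([459,-167.5,56.]); B=np.array([469,-388,0.])
def plan(az,be,ro,az2,be2,sg):
    R=tool(D(az),D(be),D(ro)); u0=R.T@[0,0,1]; d=R[:,2]
    pre=[(C-d*110+[0,0,60]+d*go,R),(C-d*110+d*go,R),(C+d*go,R)]
    lift=[(C+[0,0,130]+d*go,R)]
    pour=[]
    for f,mz in ((0,195),(40,180),(75,150),(100,130),(120,122),(140,118),(155,116)):
        R2=tool(D(az2),D(be2),D(ro+sg*f)); u=R2@u0
        h=u*[1,1,0]; h=h/(np.linalg.norm(h)+1e-9)
        M=B+[0,0,mz]-h*(8 if f else 0)
        pour.append((M-u*32+R2[:,2]*go,R2))
    return pre,lift,pour,np.degrees(np.arccos((R2@u0)[2]))
E
python3 - <<'E'
from pour import *
n=0
for az,be in ((-90,20),(-75,20),(-100,25),(-85,25),(-90,30)):
  for ro in (0,180):
    for az2,be2 in ((az,be),(-70,be),(-90,be),(-75,10),(-90,10)):
      for sg in (1,-1):
        pre,lift,pour,t=plan(az,be,ro,az2,be2,sg)
        Q=[]
        for P,R in pre+lift+pour:
            q=manip.solve_ik(P,rv(R)); Q.append(None if q is None else np.round(q,2)); n+=1
            if q is None: break
        if len(Q)==len(pre+lift+pour) and Q[-1] is not None:
            J=max(np.abs(np.diff(Q,axis=0)).max(1)); print(az,be,ro,az2,be2,sg,"tilt",round(t),"maxjump",J,Q[2].tolist(),Q[4].tolist(),Q[-1].tolist())
E
```

```text
-90 20 0 -90 20 1 tilt 133 maxjump 1.34 [0.24, 0.73, -0.41, 1.0, -1.15, 2.19] [-0.23, 0.35, -0.74, -0.07, -1.16, 0.97] [-0.29, 0.39, -0.82, -0.31, -1.12, -1.85]
-90 20 0 -90 20 -1 tilt 133 maxjump 5.95 [0.24, 0.73, -0.41, 1.0, -1.15, 2.19] [-0.23, 0.35, -0.74, -0.07, -1.16, 0.97] [-0.27, 0.43, -0.73, -0.22, -1.13, -2.69]
-90 20 0 -70 20 -1 tilt 133 maxjump 2.13 [0.24, 0.73, -0.41, 1.0, -1.15, 2.19] [-0.32, 0.29, -1.1, -0.86, -0.82, 0.4] [-0.35, 0.4, -1.05, -0.94, -0.8, 3.09]
-90 20 0 -90 20 1 tilt 133 maxjump 1.34 [0.24, 0.73, -0.41, 1.0, -1.15, 2.19] [-0.23, 0.35, -0.74, -0.07, -1.16, 0.97] [-0.29, 0.39, -0.82, -0.31, -1.12, -1.85]
-90 20 0 -90 20 -1 tilt 133 maxjump 5.95 [0.24, 0.73, -0.41, 1.0, -1.15, 2.19] [-0.23, 0.35, -0.74, -0.07, -1.16, 0.97] [-0.27, 0.43, -0.73, -0.22, -1.13, -2.69]
-90 20 0 -75 10 -1 tilt 141 maxjump 2.6100000000000003 [0.24, 0.73, -0.41, 1.0, -1.15, 2.19] [-0.27, 0.55, -1.13, -1.34, -1.01, 0.28] [-0.29, 0.63, -1.07, -1.38, -1.0, 2.98]
-90 20 0 -90 10 1 tilt 141 maxjump 1.9300000000000002 [0.24, 0.73, -0.41, 1.0, -1.15, 2.19] [-0.21, 0.48, -0.88, -0.66, -1.
[... 12524 characters left out ...]
0.33, -0.71, -0.0, -0.95, 1.38]
-90 30 180 -90 30 -1 tilt 115 maxjump 0.9000000000000001 [0.19, 0.58, -0.49, 0.82, -1.02, -1.2] [-0.27, 0.28, -0.63, 0.22, -0.99, -2.08] [-0.33, 0.37, -0.63, 0.06, -0.96, 0.54]
-90 30 180 -75 10 -1 tilt 133 maxjump 2.46 [0.19, 0.58, -0.49, 0.82, -1.02, -1.2] [-0.29, 0.55, -1.12, -1.34, -1.0, -2.86] [-0.3, 0.64, -1.07, -1.39, -0.99, -0.17]
-90 30 180 -90 10 1 tilt 133 maxjump 5.54 [0.19, 0.58, -0.49, 0.82, -1.02, -1.2] [-0.22, 0.48, -0.88, -0.69, -1.29, -2.49] [-0.26, 0.56, -0.94, -0.9, -1.26, 1.01]
-90 30 180 -90 10 -1 tilt 133 maxjump 1.81 [0.19, 0.58, -0.49, 0.82, -1.02, -1.2] [-0.22, 0.48, -0.88, -0.69, -1.29, -2.49] [-0.25, 0.58, -0.85, -0.81, -1.27, 0.17]
```

```bash
python3 - <<'E'
from pour import *
pre,lift,pour,t=plan(-85,25,180,-90,20,-1)
ok=[manip.solve_ik(P,rv(R)) is not None for P,R in pre+lift+pour]; print(ok,t)
assert all(ok)
manip.command_gripper(85,60)
P,R=pre[0]; manip.reach((480,-100,260),down(np.pi/2)); manip.reach(P+[0,0,60],rv(R)); manip.servo_line(pre[1][0],max_speed=100,stop_force=15)
print(manip.servo_line(pre[2][0],max_speed=70,stop_force=12), manip.get_state()["contact_force"].round(1) if hasattr(manip.get_state()["contact_force"],'round') else 0)
manip.command_gripper(40,60); s=manip.get_state(); print(s["gripper_width"],s["gripper_force"],s["contact_force"],s["t"])
p=manip.read_camera("side"); q=manip.read_camera("scene")
cv2.imwrite("pics/g1.png",np.hstack([cv2.resize(p["pixels"][90:230,220:420],(400,280)),cv2.resize(q["pixels"][110:250,100:300],(400,280))])[:,:,::-1])
E
```

```text
[True, True, True, True, True, True, True, True, True, True, True] 128.85221194812596
False [-0.7  1.4  0.6]
59.41129460251073 64.605618766509 [1.21596622 2.61210816 5.39287632] 25.0833
```

View pics/g1.png

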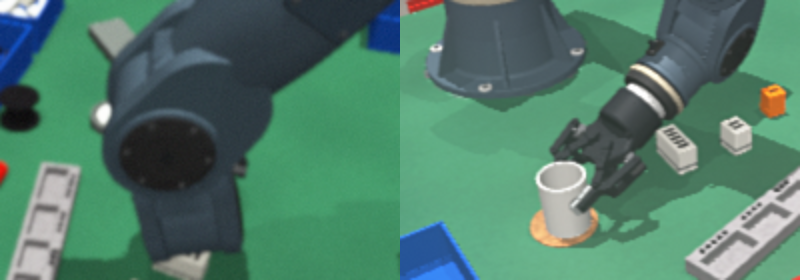

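The scene crop shows the cup held between the fingers, upright on the cork. Lifting and pouring.

```bash
python3 - <<'E'
from pour import *
pre,lift,pour,t=plan(-85,25,180,-90,20,-1)
manip.servo_line(lift[0][0],max_speed=80); s=manip.get_state(); print(s["gripper_width"],s["contact_force"])
for P,R in pour: manip.reach(P,rv(R))
manip.sleep(.6)
p=manip.read_camera("scene"); save(p,"pour.png")
cv2.imwrite("pics/pour2.png",cv2.resize(p["pixels"][130:310,30:270],(800,600))[:,:,::-1])
print(manip.get_state()["gripper_width"],manip.get_state()["t"])
E
```

```text
59.46487818029737 [ 0.51063233 -0.4406794  -1.93778461]
59.74570290164995 31.8
```

View pics/pour2.png

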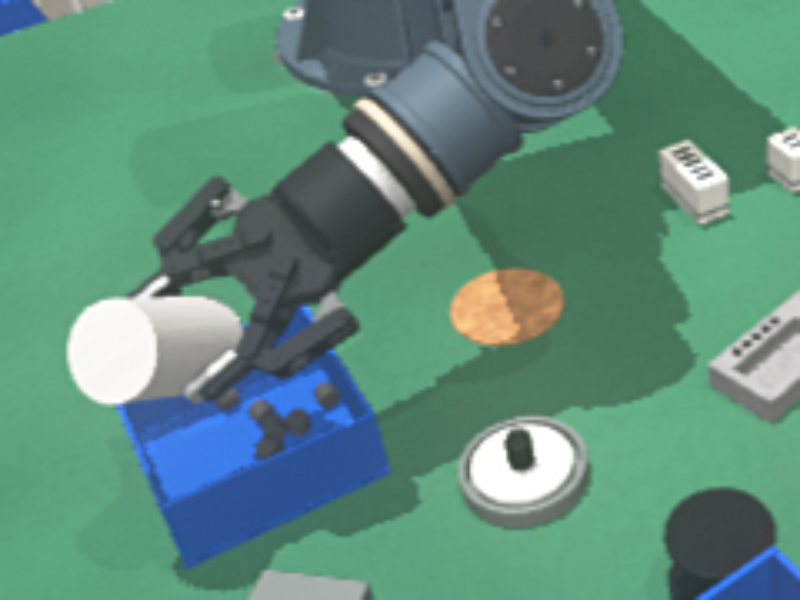

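The poured view shows six beads in the bin, near (400,230), (412,262), (420,298), (432,272), (447,265) and (395,328) in the crop, and the coaster clear. Setting the cup back.

```bash
python3 - <<'E'
from pour import *
q=manip.read_camera("scene")
print("coaster",boxes(q,4,(380,540,-260,-80),lambda h:(h[...,0]<22)&(h[...,1]>90),2000))
pre,lift,pour,t=plan(-85,25,180,-90,20,-1)
for P,R in pour[::-1][1::2]+[pour[0]]: manip.reach(P,rv(R))
P,R=lift[0]; manip.reach(P,rv(R))
p=pre[2][0]
manip.servo_line(p+[0,0,12],max_speed=100,stop_force=15)
print(manip.servo_line(p+[0,0,-1.5],max_speed=20,stop_force=5),manip.get_state()["tool_pos"]-p)
manip.command_gripper(85); manip.sleep(.2)
d=R[:,2]; manip.servo_line(manip.get_state()["tool_pos"]-d*115,max_speed=80)
manip.servo_line(manip.get_state()["tool_pos"]+np.array([0,0,120]),max_speed=150)
manip.reach((540,-390,260),down(np.pi/2)); manip.sleep(.2)
w=manip.read_camera("wrist"); save(w,"w6.png"); s=manip.read_camera("scene")
for c in (w,): print("beads",len(manip.search_frame(c,"bead1")))
a=rect(w,14,390,550,-470,-310,2.5)[:,:,::-1]; b=cv2.resize(s["pixels"][150:290,130:290],(400,350))[:,:,::-1]
M=np.zeros((400,800,3),np.uint8); M[:,:400]=a; M[:350,400:]=b; cv2.imwrite("pics/m3.png",M)
m=rect(w,84,400,520,-230,-100,2); print(manip.get_state()["t"])
print("cup top",boxes(w,84,(400,520,-230,-110),lambda h:(h[...,1]<50)&(h[...,2]>100),1000))
E
```

```text
coaster [([454.8, -172.2], [88.5, 90.5], np.float64(0.0), 6270.875)]
True [ 0.01004836 -0.19319285  0.2947325 ]
beads 5
42.6917
cup top [([458.2, -182.8], [62.5, 94.5], np.float64(90.0), 4774.75)]
```

View pics/m3.png

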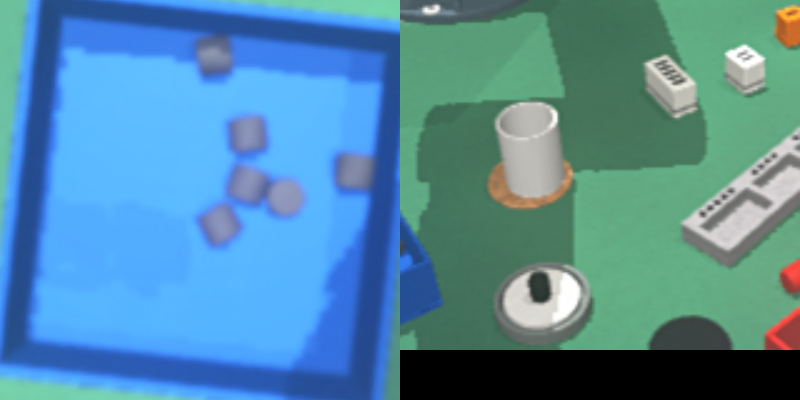

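All six beads lie in the bin and the cup stands on the coaster. Now the housings, starting with housing1, plus a close look at the pockets to refine the rack.

```bash
cat >> h.py <<'E'
def find_h(p,guess,r=55,s=4.):
    """top face at z=40: centre and angle (mod pi) of the slit direction = housing y = closing line"""
    w=(guess[0]-r,guess[0]+r,guess[1]-r,guess[1]+r)
    im=rect(p,40,*w,s); h=cv2.cvtColor(im,cv2.COLOR_RGB2HSV).astype(int)
    br=h[...,2]; m=(h[...,1]<45)&(br>90)
    m=cv2.morphologyEx(m.astype(np.uint8),cv2.MORPH_CLOSE,np.ones((13,13)))
    m=cv2.morphologyEx(m,cv2.MORPH_OPEN,np.ones((9,9)))
    cs=[c for c in cv2.findContours(m,cv2.RETR_EXTERNAL,cv2.CHAIN_APPROX_NONE)[0] if cv2.contourArea(c)>500*s*s]
    c=min(cs,key=lambda c:np.linalg.norm(np.array(cv2.minAreaRect(c)[0])-r*s))
    b=cv2.boxPoints(cv2.minAreaRect(c)); mm=b[:,::-1]/s+[w[0],w[2]]
    ins=np.zeros(m.shape,np.uint8); cv2.drawContours(ins,[c],-1,1,-1); ins=cv2.erode(ins,np.ones((17,17)))
    med=np.median(br[ins>0]); sl=((br<.6*med)&(ins>0)).astype(np.uint8)
    n,l,st,ce=cv2.connectedComponentsWithStats(sl); k=[i for i in range(1,n) if st[i][4]>12*s*s]
    A=[]; 
    for i in k:
        pts=np.argwhere(l==i).astype(np.float32); rr=cv2.minAreaRect(pts); bb=cv2.boxPoints(rr)
        L=max(bb[1]-bb[0],bb[2]-bb[1],key=np.linalg.norm); A.append(np.arctan2(L[1],L[0]))
    sa=np.angle(np.mean(np.exp(2j*np.array(A))))/2
    e=[mm[1]-mm[0],mm[2]-mm[1]]; angs=[np.arctan2(v[1],v[0]) for v in e]
    j=int(np.argmax([abs(np.cos(x-sa)) for x in angs])); a=angs[j]
    sc=np.mean([ce[i][::-1]/s+[w[0],w[2]] for i in k],0)
    cv2.drawContours(im,[b.astype(int)],-1,(255,0,0),1)
    return dict(c=mm.mean(0),slit_c=sc,a=a,n=len(k),size=(np.linalg.norm(e[1-j]),np.linalg.norm(e[j])),sa=sa,im=im)
E
python3 - <<'E'
from h import *
def show(d): print({k:(np.round(v,2)) for k,v in d.items() if k!="im"})
manip.reach((485+80,298,190),down(np.pi/2)); manip.sleep(.2)
w=manip.read_camera("wrist"); save(w,"h1.png"); d=find_h(w,(485,296)); show(d)
o,_=ray(w,[0,0]); print("cam",o.round())
# rack close-ups
manip.reach((625+60,165,190),down(np.pi/2)); manip.sleep(.2)
r=manip.read_camera("wrist"); save(r,"r1.png"); o,_=ray(r,[0,0]); print("cam",o.round())
print(boxes(r,22,(540,700,30,260),grey,8000))
A=rect(r,22,570,680,100,230,4)[:,:,::-1].copy()
ey=np.array([-.144,.9895]); ex=np.array([.9895,.144]); c=np.array([641.2,55.])
for off,hl in((134,17),(87,22)):
    q=c+ey*off; K=np.array([q+sx*18*ex+sy*hl*ey for sx,sy in((-1,-1),(1,-1),(1,1),(-1,1))])
    cv2.polylines(A,[((K-[570,100])[:,::-1]*4).astype(int)],True,(0,0,255),1)
M=np.zeros((440,800,3),np.uint8); M[:,:520]=A; M[:280,520:800]=cv2.resize(d["im"],(280,280))[:,:,::-1]; cv2.imwrite("pics/m4.png",M)
E
```

```text
{'c': array([486.14, 303.47]), 'slit_c': array([485.89, 303.46]), 'a': np.float64(1.1), 'n': np.int64(1), 'size': array([29.21, 31.12]), 'sa': np.float32(1.12)}
cam [485. 298. 333.]
cam [605. 166. 334.]
[([627.3, 119.0], [61.4, 188.6], np.float64(98.3), 11101.625)]
```

View pics/m4.png

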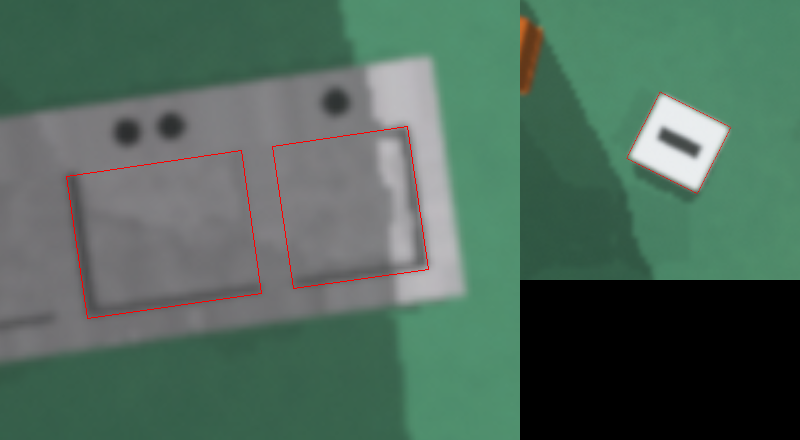

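Overlay: the predicted outlines of pockets 1 and 2 match the picture within about 1 mm, and housing1 is boxed cleanly with its slit. Placing housing1.

```bash
cat > place.py <<'E'
from h import *
ey=np.array([-.144,.9895]); ex=np.array([.9895,.144]); RC=np.array([641.2,55.]); AR=np.arctan2(.144,.9895)
OFF={1:134,2:87,5:-114}
def pick(c,a,up=110):
    best=min((a+k*np.pi for k in (-1,0,1)),key=lambda x:abs(((lambda q:9 if q is None else q[5])(manip.solve_ik((*c,up),down(x))))-.8))
    manip.command_gripper(52,45); manip.reach((*c,up),down(best))
    if manip.servo_line((*c,18),max_speed=90,stop_force=12): print("hit on descent",manip.get_state()["tool_pos"])
    manip.command_gripper(10,45); s=manip.get_state(); print("grip",s["gripper_width"],s["gripper_force"])
    manip.servo_line((*c,up),max_speed=100); return best
def place(n,up=100):
    p=RC+ey*OFF[n]
    q0=manip.get_state()["joint_pos"][5]
    def cost(x):
        q=manip.solve_ik((*p,up),down(x)); return 9 if q is None else abs(q[5]-q0)
    a=min((AR,AR+np.pi,AR-np.pi),key=cost); o=down(a)
    manip.reach((*p,up),o); manip.servo_line((*p,46),max_speed=100,stop_force=10)
    for dx,dy in ((0,0),(2,0),(-2,0),(0,2),(0,-2),(2,2),(-2,-2),(2,-2),(-2,2)):
        t=p+ex*dx+ey*dy
        if (dx,dy)!=(0,0): manip.servo_line((*t,44),max_speed=40)
        hit=manip.servo_line((*t,23.),max_speed=25,stop_force=6); s=manip.get_state(); print("down",dx,dy,hit,s["tool_pos"].round(1) if hasattr(s["tool_pos"],"round") else s["tool_pos"],np.round(s["contact_force"],1))
        if s["tool_pos"][2]<28: break
    else: return False
    manip.command_gripper(44); manip.sleep(.2)
    manip.servo_line((*t,110),max_speed=120); return True
E
python3 - <<'E'
from place import *
pick((486,303.4),1.10); print(place(1))
p=RC+ey*OFF[1]; manip.reach((p[0]+70,p[1],200),down(np.pi/2)); manip.sleep(.2)
w=manip.read_camera("wrist"); s=manip.read_camera("side")
A=rect(w,46,570,680,100,230,4)[:,:,::-1]; B=rect(w,22,570,680,100,230,2)[:,:,::-1]
M=np.zeros((460,800,3),np.uint8); M[:440,:520]=A; M[:220,520:780]=B; M[220:460,520:800]=cv2.resize(s["pixels"][200:320,200:340],(280,240))[:,:,::-1]; cv2.imwrite("pics/p1.png",M); print(manip.get_state()["t"])
# next: housing2 look
manip.reach((478+80,120,190),down(np.pi/2)); manip.sleep(.2)
w=manip.read_camera("wrist"); d=find_h(w,(478,118)); print({k:np.round(v,2) for k,v in d.items() if k!="im"})
cv2.imwrite("pics/h2.png",d["im"][:,:,::-1])
E
```

```text
grip 28.88454409767808 45.22324204444885
down 0 0 True [621.7 187.5  24.7] [-1.8 -0.5  8.6]
True
55.5917
{'c': array([477.71, 117.91]), 'slit_c': array([477.71, 117.95]), 'a': np.float64(1.47), 'n': np.int64(2), 'size': array([39.28, 31.37]), 'sa': np.float32(1.48)}
```

View pics/p1.png

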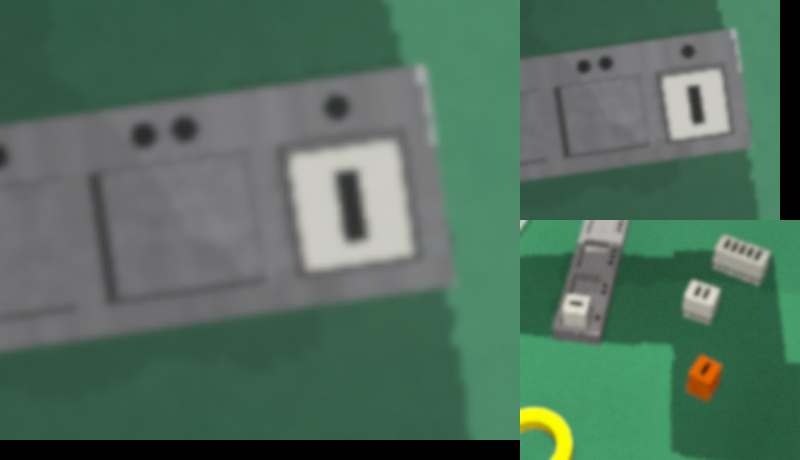

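Housing1 sits fully down and centred in the one-dot pocket. Housing2 has been measured (2 slits), so I'll place it and then look at housing5 and pocket5.

```bash
python3 - <<'E'
from place import *
pick((477.7,117.9),1.47); print(place(2))
manip.reach((640,-60,200),down(np.pi/2)); manip.sleep(.2); r=manip.read_camera("wrist")
A=rect(r,22,600,710,-120,10,4)[:,:,::-1].copy()
q=RC+ey*OFF[5]; K=np.array([q+sx*18*ex+sy*37*ey for sx,sy in((-1,-1),(1,-1),(1,1),(-1,1))])
cv2.polylines(A,[((K-[600,-120])[:,::-1]*4).astype(int)],True,(0,0,255),1)
manip.reach((445+80,38,190),down(np.pi/2)); manip.sleep(.2); w=manip.read_camera("wrist"); save(w,"h5.png")
d=find_h(w,(445,34)); print({k:np.round(v,2) for k,v in d.items() if k!="im"})
M=np.zeros((440,800,3),np.uint8); M[:,:520]=A; M[:280,520:800]=cv2.resize(d["im"],(280,280))[:,:,::-1]
s=manip.read_camera("scene"); M[280:440,520:800]=cv2.resize(s["pixels"][175:255,220:360],(280,160))[:,:,::-1]
cv2.imwrite("pics/p2.png",M); print(manip.get_state()["t"])
E
```

```text
grip 29.157992874011757 45.06152808666229
down 0 0 True [628.4 141.1  24.6] [-1.9  0.1  7.6]
True
{'c': array([443.72,  30.51]), 'slit_c': array([443.67,  30.57]), 'a': np.float64(1.41), 'n': np.int64(5), 'size': array([69.24, 31.51]), 'sa': np.float32(1.41)}
66.7417
```

View pics/p2.png

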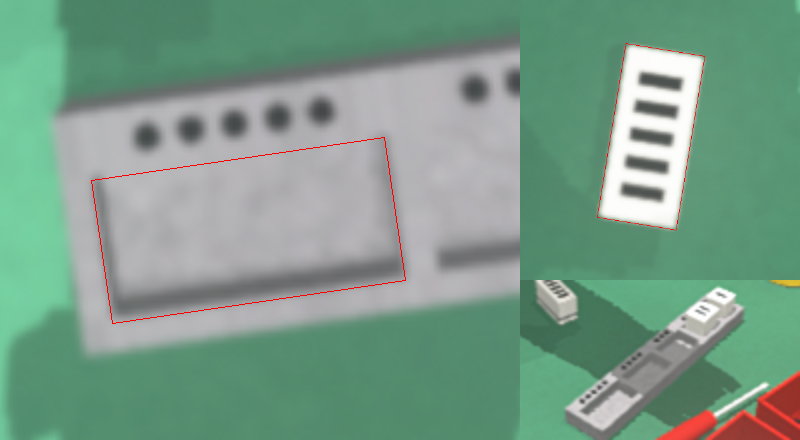

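Pocket5's predicted outline fits to about 1–2 mm, housing5 shows five slits, and housing2 is seated. Placing housing5.

```bash
python3 - <<'E'
from place import *
pick((443.7,30.5),1.41); print(place(5))
manip.reach((560,60,280),down(np.pi/2)); manip.sleep(.2); r=manip.read_camera("wrist")
A=rect(r,46,590,700,-120,220,2.3)[:,:,::-1]
manip.movej([-1.213,.213,-.034,1.323,0,1.571]); manip.sleep(.5); s=manip.read_camera("scene"); b=manip.read_camera("side")
M=np.zeros((590,800,3),np.uint8); M[:A.shape[0],:A.shape[1]]=A[:,:800]
M[254:590,:420]=cv2.resize(s["pixels"][140:300,140:340],(420,336))[:,:,::-1]; M[254:590,420:]=cv2.resize(b["pixels"][100:320,200:440],(380,336))[:,:,::-1]
cv2.imwrite("pics/fin.png",M); print(manip.get_state()["t"])
E
```

```text
grip 29.0512805532601 45.10398030281067
down 0 0 True [657.4 -57.8  24.6] [-2.  -0.   7.6]
True
78.2833
```

View pics/fin.png

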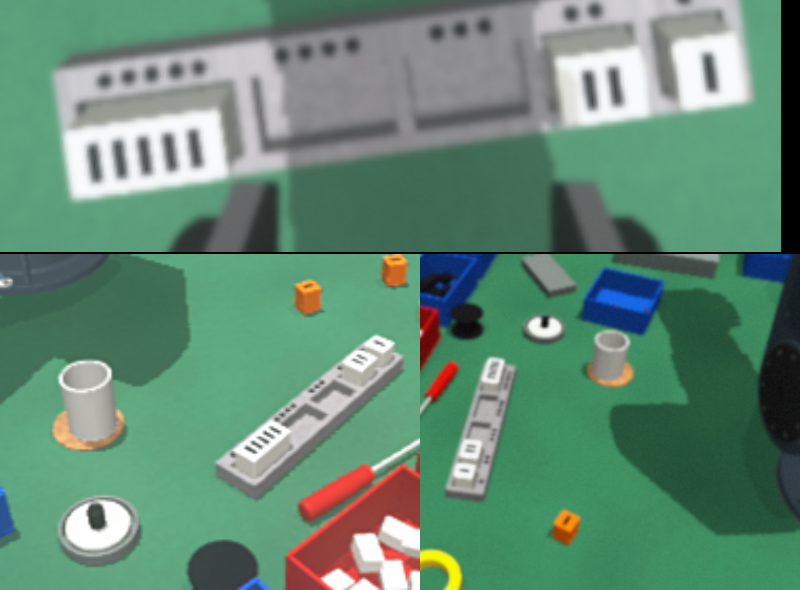

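The final view shows housings 1, 2 and 5 seated in their pockets, the lid in the dish, the cup upright on the coaster and the arm clear. Handing in.

```bash
python3 -c "
from rig import manip
print(manip.finish_job())"
```

```text
the job is handed in; nothing more can be done
None
```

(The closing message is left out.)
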